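# Index the rotary table by one hole

### The arm

A 6-joint arm with a two-finger parallel gripper is mounted at the origin on the work surface. World frame = base frame: x ahead of the robot, y to its left, z up, the work surface at z = 0. Lengths are in m, angles in rad, forces in N, time in s.
With the tool pointing down it reaches from about 0.225 to 0.875 m from the base axis. Payload 3.4 kg.
Tool frame: the origin (TCP) lies on the centre line of the jaws, within the pads' length; the fingertips stand 22 mm ahead of it and the grasp point (between the pads) lies 3 mm ahead of it (ctrl.tcp_to_tips is the distance from the TCP to the fingertips, in m); y points along the fingers, x is the direction in which the jaws open and shut, and the axes are right-handed (so a half turn about y gives the same grasp; the last joint's range is limited). The gripper opens to 85 mm and grips with 20 to 120 N. Pads are 22 mm wide; open, the fingers measure 114 mm over their backs; the gripper's body (76 mm by 85 mm) begins 54 mm behind the grasp point. The pads swing forward as they close: fully open they stand 13 mm farther back than shut.
Start: joints at [-1.424, 0.276, 1.505, -0, 1.361, -0.121], TCP at [0.152, -0.555, 0.253] pointing down, gripper open.
Joint ranges: [-2.89, 2.89], [-0.75, 2.08], [0.22, 2.7], [-1.18, 4.32], [0.11, 2.71], [-2.7, 2.7]. Speed limits (rad/s): [2.57, 2.57, 3.14, 3.14, 3.14, 3.14].

### API

Orientations are given as a 3x3 rotation matrix whose columns are the frame's x, y, z axes.
In Python, from rig import ctrl, eoat, status, imaging gives the robot as it stands. Calls block until the motion is done:
- ctrl.move_to(position, orientation): joint-space move of the TCP to a pose.
- ctrl.move_l(position, frame=None, feed=0.15, until_force=None): straight line of the TCP; frame=None keeps the orientation; feed is the mean speed in m/s. With until_force (N) it stops when the force on the tool has changed by that much, and returns True; else False.
- ctrl.set_joints(angles): joint-space move.
- eoat.grip(opening, strength=None): finger opening in m; strength is the grip in N (None keeps the last); returns when the fingers have stopped.
- ctrl.pause(seconds).
- ctrl.solve_ik(position, orientation): joint angles nearest the present ones, or None.
- status.read_state(): the state.
- imaging.snapshot(name): name is "scene" or "top" or "wrist"; returns (picture, depth): 420x560x3 uint8, blue, green, red; 420x560 float32, m along the optical axis (not along the pixel's ray), 0 where there is no reading.
- imaging.camera_info(name): a dict with "vfov" (degrees; the focal length in pixels is half the picture's height over the tangent of half this angle, whatever the lens; pixels are square), "cx", "cy" (the principal point, pixels), "rvec" (rotation vector, rad) and "tvec" (3), from world to camera coordinates, as OpenCV has them; the wrist camera has in their place "T_tool_cam" (4x4, takes a point from camera to tool coordinates, whose origin is the TCP and whose axes are the tool frame's). Camera axes: x right, y down, z forward; pixel columns grow to the right and rows downward; lengths in m; the calibration is good to about 2 mm. The wrist camera is an equidistant fisheye: a pixel r from the principal point sees the ray r / f radians off the axis. A picture is of the moment at which its call begins: read the wrist's pose just before it. camera_info takes no time and is no camera call.
A pose or a line that the arm cannot do raises ctrl.PlanningError and nothing moves.
- ctrl.close_job(): hands the job in, once; it reports no verdict.
Trained networks look in the newest picture that a camera, given by its name, has taken for a name from the list of things; names that differ only in an ending like _2 or _b are one class to them, and where a whole thing is asked for, a point or a joint stands for the part that bears it (a point fixed in the world has none). Each returns a list of dicts, best first, with "p" (0 to 1); they miss things now and then, are a little off and sometimes report something else, mostly with a low value. They report only what shows in the picture. A call takes as long as a camera call.
- imaging.outline_of(camera, name): "region" (420x560 bool, what is visible of it) and "at" ([column, row] in pixels, amid what is visible of it).
The state is a dict: "t": time; "q": joint angles; "dq": joint speeds; "joint_torque": joint torques, N m; "ee_pos": TCP position; "tcp_rot": TCP orientation; "ft_force": force on the tool from outside, world axes, zero at the start; "moment": the same for the moment, N m; "width": finger opening in m.
Only numpy, scipy, OpenCV 4.12 (cv2) and the standard library are available. Lean on these libraries where they do the work, as an engineer would, in place of code of your own. Each camera call takes 0.05 s, during which the arm holds its last target.

### The job

Index the rotary table on the bench by one hole clockwise (seen from above): press the black plunger knob down with the fingertips to free its pin, turn the table round, and let the plunger spring back up with its pin in the very next hole. Only push: do not grip the knob, do not go past the next hole or turn the table backwards, and leave the things lying around the jig where they are. Finish with the robot clear of everything.

Things in the scene. Friction and masses are not known exactly. Their poses are not given: they have to be found in the camera images.
- turntable (a joint): rotary table with its forked index arm, turning about a fixed vertical axis; rad, 0 at the start hole, grows CLOCKWISE seen from above. Holes are 30 degrees apart: the next is at +0.5236. With the pin in a hole it is locked (about 0.015 rad of play each way); freed, it turns with light friction (0.12 N m plus the pin's rubbing) and stays where it is left.
- plunger (a joint): spring plunger on the arm's end, pressed straight down; m, 0 = fully up (pin in a hole), 0.011 = at its stop. Spring: 4 N at the top, 7 N at the bottom. The pin is free of the plate beyond 0.0075. Let go between holes it rises only to 0.0075 and rubs under the plate, the table still turning; it springs up to 0 and locks when the pin comes under a hole.
- knob_top (a point): centre of the flat top of the plunger's black knob, a cylinder 34 mm across, 18 mm high; top 98 mm above the bench when up, 87 mm when pressed. Rides with the arm, 148 mm from the axis. Below it an 11 mm shank, then a 22 mm boss (top at 68 mm) on the 34 mm wide arm (top at 56 mm). A fingertip pressing it can drag it round by friction; it can also be pushed from the side.
- table_axis (a point): point on the vertical axis of the rotary table, 45 mm above the bench (top of the index plate). The table is a plywood disc 190 mm across, top at 66 mm, carrying a round wooden blank 116 mm across with a spigot and nut up to 116 mm high.
- next_hole (a point): centre of the mouth of the next hole clockwise, in the index plate's top, 45 mm above the bench. The pin (9 mm steel, 32 mm inward of the knob, seen between the arm's two prongs, 1.5 mm proud of its hole when locked) must end in it, the knob then standing radially outward of it.
- index_base: the fixed jig: round board 340 mm across, 18 mm high, with a fixed aluminium index plate 264 mm across, its top at 45 mm, pierced by 12 dark round holes 12.5 mm across, 116 mm from the axis. Origin at the centre of the underside; its -x axis points to the start hole.
- tape_roll: bystander: roll of red tape lying flat, 96 mm across, 45 mm high; origin at the centre of its underside
- screw_jar: bystander: small pale jar with a metal lid, 60 mm across, 75 mm high; origin at the centre of its underside
- offcut: bystander: wood offcut 90 x 50 x 32 mm; origin at the centre of its underside
- screwdriver: bystander: screwdriver with yellow handle lying on the bench, about 200 mm long; x axis along it towards the tip

How it is judged:
By the outcome, as a careful person would: the job done as asked, in the order asked, and still so for the second after the job is handed in, with the robot touching nothing.
It also fails if it takes over 48 s, if anything falls off the work surface, if the arm or the gripper's body presses on something with over 40 N, if the wrist force passes 120 N, or if a joint passes its speed limit or range.

## Working session

There is one attempt and no reset: what is moved stays moved. The work goes in short steps, each a Python script; the robot and the scene stay as the last script left them, time stands still between calls to the robot, and variables do not carry over. Pictures are saved under pics/ and viewed, and the job is handed in when it is done.

```bash
mkdir -p pics; ls; cat > h.py <<'E'
import numpy as np, cv2
from rig import ctrl, eoat, status, imaging
def snap(name,fn=None):
    s=status.read_state(); im,d=imaging.snapshot(name)
    if fn: cv2.imwrite('pics/'+fn+'.png',im)
    return s,im,d
def f_of(ci): return 210/np.tan(np.radians(ci['vfov'])/2)
def pose(name,s=None):
    ci=imaging.camera_info(name)
    if 'rvec' in ci:
        R=cv2.Rodrigues(np.array(ci['rvec'],float))[0]; t=np.array(ci['tvec'],float).ravel()
        return R.T,-R.T@t
    T=np.array(ci['T_tool_cam']); Rt=np.array(s['tcp_rot']); 
    return Rt@T[:3,:3], Rt@T[:3,3]+np.array(s['ee_pos'])
def ray(name,uv,s=None):
    ci=imaging.camera_info(name); f=f_of(ci); R,o=pose(name,s)
    x,y=(uv[0]-ci['cx']),(uv[1]-ci['cy'])
    if name=='wrist':
        r=np.hypot(x,y); th=r/f; v=np.array([np.sin(th)*x/max(r,1e-9),np.sin(th)*y/max(r,1e-9),np.cos(th)])
    else: v=np.array([x/f,y/f,1.])
    return o,R@v
def atz(name,uv,z,s=None):
    o,v=ray(name,uv,s); return o+v*(z-o[2])/v[2]
def proj(name,P,s=None):
    ci=imaging.camera_info(name); f=f_of(ci); R,o=pose(name,s)
    c=R.T@(np.array(P)-o)
    if name=='wrist':
        r=np.hypot(c[0],c[1]); th=np.arctan2(r,c[2]); return ci['cx']+f*th*c[0]/r, ci['cy']+f*th*c[1]/r
    return ci['cx']+f*c[0]/c[2], ci['cy']+f*c[1]/c[2]
E
python3 - <<'E'
from h import *
for n in ['top','scene','wrist']:
    s,im,d=snap(n,n+'0'); print(n,imaging.camera_info(n)['vfov'],pose(n,s)[1].round(3))
    for k in ['knob_top','turntable','index_base','plunger','next_hole','tape_roll','screw_jar','offcut','screwdriver']:
        try: r=imaging.outline_of(n,k)
        except Exception as e: print(k,e); continue
        print(n,k,[(round(x['p'],2),np.round(x['at']),int(x['region'].sum())) for x in r[:2]])
print(status.read_state())
E
```

```text
pics
top 45.10585876898419 [ 0.288 -0.012  1.239]
top knob_top [(0.57, array([146., 224.]), 412), (0.52, array([336., 202.]), 181)]
top turntable [(0.78, array([289., 166.]), 5020)]
top index_base [(0.84, array([284., 172.]), 14083)]
top plunger [(0.76, array([337., 200.]), 212)]
top next_hole [(0.94, array([287., 171.]), 13799)]
top tape_roll [(0.69, array([458., 188.]), 871)]
top screw_jar [(0.77, array([162., 167.]), 570)]
top offcut [(0.8, array([436., 262.]), 901)]
top screwdriver [(0.61, array([147., 224.]), 423)]
scene 43.658011875332875 [ 1.016 -0.723  0.987]
scene knob_top [(0.72, array([256., 249.]), 180), (0.49, array([313., 258.]), 12156)]
scene turntable [(0.68, array([308., 245.]), 4732), (0.33, array([255., 249.]), 216)]
scene index_base [(0.71, array([316., 255.]), 12031)]
scene plunger [(0.78, array([256., 250.]), 204)]
scene next_hole [(0.77, array([316., 256.]), 12100)]
scene tape_roll [(0.59, array([204., 389.]), 1599), (0.47, array([313., 258.]), 12202)]
scene screw_jar [(0.57, array([355., 170.]), 639)]
scene offcut [(0.66, array([152., 336.]), 1257)]
scene scre
[... 379 characters left out ...]
05,
        1.36066607e+00, -1.21011932e-01]), 'dq': array([-1.14591940e-05, -1.53946275e-04,  5.41165001e-04, -4.48311375e-04,
       -2.07649970e-03,  3.13913266e-04]), 'joint_torque': array([-8.33760964e-05, -4.16657102e+01, -2.46093875e+01, -4.90559103e-05,
        3.28985061e-04, -4.35980745e-07]), 'ee_pos': array([ 0.15216676, -0.55454756,  0.25332485]), 'tcp_rot': array([[ 2.64609590e-01,  6.44970394e-05,  9.64355619e-01],
       [-9.64355613e-01, -1.13324401e-04,  2.64609596e-01],
       [ 1.26351559e-04, -9.99999991e-01,  3.22113586e-05]]), 'ft_force': array([0.06916045, 0.7656868 , 0.73292938]), 'moment': array([ 0.00291687,  0.02840082, -0.00687568]), 'width': 0.08544770750351519}
```

View pics/top0.png

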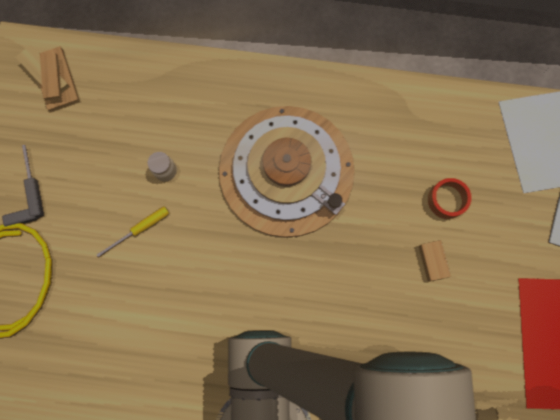

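View pics/scene0.png

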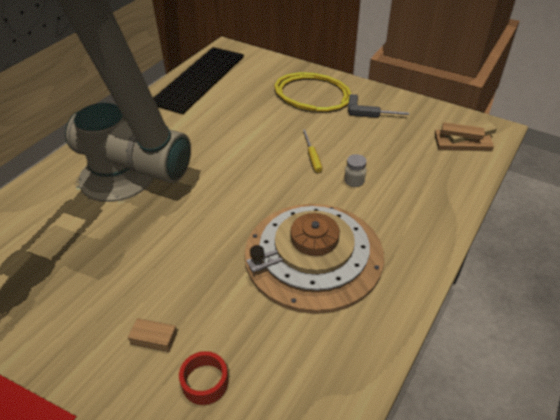

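```bash
cat > a.py <<'E'
from h import *
im=cv2.imread('pics/top0.png'); 
print('knob',atz('top',(336,201),.098),'nut',atz('top',(286,158),.116), 'board', atz('top',(287,171),.018))
print('knob scene',atz('scene',(257,250),.09),'nut',atz('scene',(316,225),.116))
c=cv2.resize(im[95:245,210:360],None,fx=4,fy=4,interpolation=cv2.INTER_CUBIC); cv2.imwrite('pics/c0.png',c)
im=cv2.imread('pics/scene0.png'); 
c=cv2.resize(im[195:315,235:395],None,fx=5,fy=5,interpolation=cv2.INTER_CUBIC); cv2.imwrite('pics/c1.png',c)
E
python3 a.py
```

```text
knob [ 0.54848396 -0.09766077  0.098     ] nut [0.63043383 0.02964592 0.116     ] board [0.62702537 0.02636818 0.018     ]
knob scene [ 0.55125002 -0.09239451  0.09      ] nut [0.63906659 0.02265415 0.116     ]
```

View pics/c0.png

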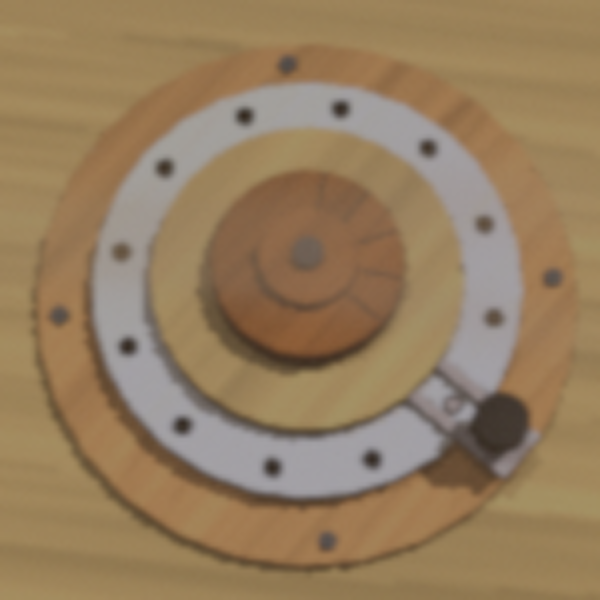

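View pics/c1.png

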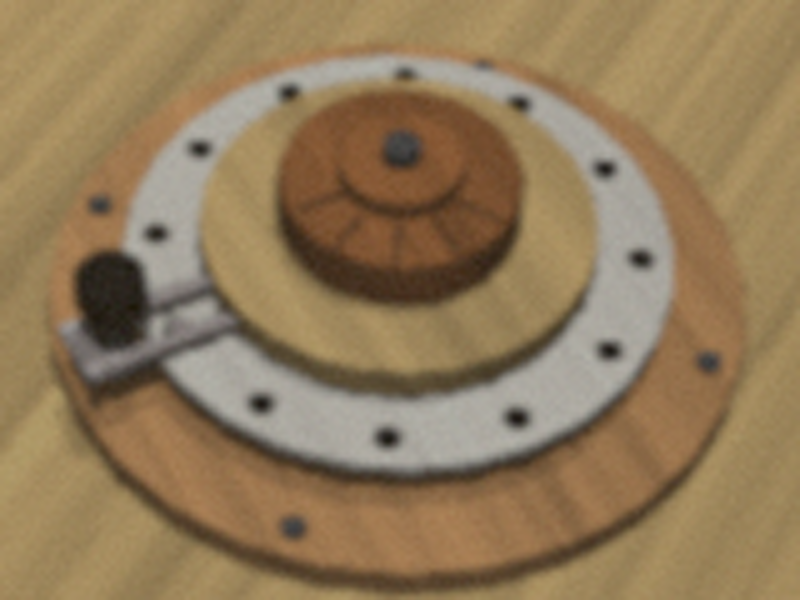

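```bash
cat > b.py <<'E'
from h import *
from scipy.optimize import least_squares
T=np.array([(341,109),(428,148),(485,224),(494,318),(373,459),(272,467),(182,426),(127,346),(121,252),(165,168),(245,116)])/4.+[210,95]-.375
S=np.array([(290,93),(405,74),(520,104),(604,169),(641,259),(609,350),(517,418),(388,437),(261,404),(156,233),(200,149)])/5.+[235,195]-.4
for nm in ['top','scene','both']:
    Pt=np.array([atz('top',u,.045)[:2] for u in T]);Ps=np.array([atz('scene',u,.045)[:2] for u in S])
    P={'top':Pt,'scene':Ps,'both':np.vstack([Pt,Ps])}[nm]
    def res(p):
        d=P-p[:2]; a=np.arctan2(d[:,1],d[:,0]); k=np.round((a-p[2])/(np.pi/6)); g=p[2]+k*np.pi/6
        return (d-.116*np.c_[np.cos(g),np.sin(g)]).ravel()
    # start hole direction
    r=min((least_squares(res,[.627,.026,-2.18+e]) for e in (-.15,0,.15)),key=lambda r:r.cost)
    print(nm,r.x.round(4),np.abs(r.fun).max().round(4))
    a=r.x[2]; print('knob pred',r.x[:2]+.148*np.array([np.cos(a),np.sin(a)]),'dir',np.degrees(a))
c=np.array([499,422])/4+[210,95]-.375; k=atz('top',c,.098); print('knob top',k)
print(atz('scene',np.array([111,275])/5+[235,195],.098))
E
python3 b.py
```

```text
top [ 0.6324  0.0286 -2.1456] 0.0006
knob pred [ 0.55194806 -0.09559626] dir -122.93646943881346
scene [ 0.6343  0.0265 -2.1471] 0.0014
knob pred [ 0.5536265  -0.09760664] dir -123.02107772446796
both [ 0.6333  0.0276 -2.1464] 0.0017
knob pred [ 0.5527873  -0.09660152] dir -122.97875367497745
knob top [ 0.55005006 -0.09370699  0.098     ]
[ 0.55578086 -0.09779087  0.098     ]
```

```bash
cat >> h.py <<'E'
AX=np.array([.633,.0275]); A0=np.radians(-123)
def ori(b):
    c,s=np.cos(b),np.sin(b); return np.array([[c,0,-s],[s,0,c],[0,-1,0]],float)
def kn(deg,z,r=.148,a0=A0):
    a=a0-np.radians(deg); return np.array([AX[0]+r*np.cos(a),AX[1]+r*np.sin(a),z])
E
python3 - <<'E'
from h import *
print(ctrl.tcp_to_tips)
for d in (0,15,30):
  for off in (0,np.pi,np.pi/2,-np.pi/2):
    q=ctrl.solve_ik(kn(d,.12),ori(A0-np.radians(d)+off)); print(d,round(off,2),None if q is None else np.round(q,2))
print(status.read_state()['t'])
E
```

```text
0.022
0 0 [-0.3   0.36  1.74 -0.    1.05  1.85]
0 3.14 [-0.3   0.36  1.74 -0.    1.05 -1.29]
0 1.57 [-0.3   0.36  1.74 -0.    1.05  0.28]
0 -1.57 None
15 0 [-0.27  0.32  1.81 -0.    1.02  2.14]
15 3.14 [-0.27  0.32  1.81 -0.    1.02 -1.  ]
15 1.57 [-0.27  0.32  1.81 -0.    1.02  0.57]
15 -1.57 [-0.27  0.32  1.81 -0.    1.02 -2.57]
30 0 [-0.22  0.28  1.86 -0.    1.    2.45]
30 3.14 [-0.22  0.28  1.86 -0.    1.   -0.69]
30 1.57 [-0.22  0.28  1.86 -0.    1.    0.88]
30 -1.57 [-0.22  0.28  1.86 -0.    1.   -2.26]
1.5
```

```bash
python3 - <<'E'
from h import *
eoat.grip(0.0)
b=A0+np.pi/2
ctrl.move_to(kn(0,.18),ori(b))
s,im,d=snap('wrist','w1'); print(s['t'],s['ee_pos'],s['width'],s['ft_force'],proj('wrist',kn(0,.098),s))
for k in ('knob_top','plunger'): print([(round(x['p'],2),x['at'],int(x['region'].sum())) for x in imaging.outline_of('wrist',k)[:2]])
print(status.read_state()['t'],status.read_state()['ft_force'])
E
```

```text
4.4583 [ 0.55240003 -0.09760366  0.18015   ] -1.4762021739836348e-05 [0.6151702  0.84875739 0.34910657] (np.float64(279.9828288612401), np.float64(227.32804654079013))
[(0.85, [280.4, 218.9], 2347)]
[(0.81, [283.4, 219.4], 2385)]
4.6083 [-0.35742554 -0.03101039  0.06741879]
```

View pics/w1.png

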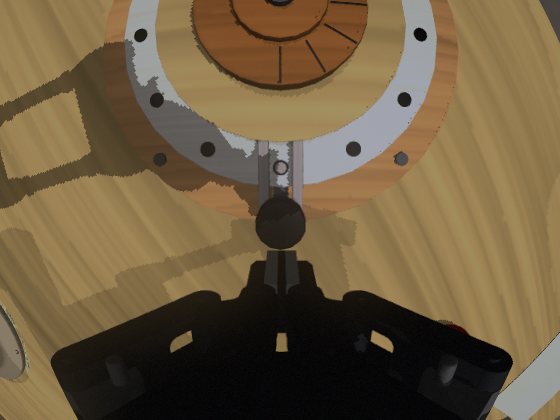

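```bash
cat > d.py <<'E'
from h import *
s=status.read_state()
K=atz('wrist',(280,222),.098,s);P=atz('wrist',(280,168),.0465,s)
H=atz('wrist',(207.5,149),.045,s);H2=atz('wrist',(353.5,149),.045,s)
print(K,kn(0,.098)); print(P,kn(0,.0465,.116)); print(H,kn(30,.045,.116)); print(H2,kn(-30,.045,.116))
E
python3 d.py
```

```text
[ 0.55435408 -0.0934402   0.098     ] [ 0.55239342 -0.09662324  0.098     ]
[ 0.56989471 -0.06930026  0.0465    ] [ 0.56982187 -0.06978579  0.0465    ]
[ 0.53008132 -0.02451201  0.045     ] [ 0.52964324 -0.0251629   0.045     ]
[ 0.62754377 -0.08806697  0.045     ] [ 0.62692903 -0.08834103  0.045     ]
```

```bash
python3 - <<'E'
from h import *
t=ctrl.tcp_to_tips
def st(m):
    s=status.read_state(); print(m,round(s['t'],2),s['ee_pos'].round(4),(s['ee_pos'][2]-t).round(4),s['ft_force'].round(2)); return s
ctrl.move_l(kn(0,.106+t)); st('above')
r=ctrl.move_l(kn(0,.083+t),feed=.015,until_force=12); st(r)
E
```

```text
above 5.11 [ 0.5526 -0.0969  0.1281] 0.1061 [1.26 0.75 0.36]
True 6.3 [ 0.553  -0.097   0.1093] 0.0873 [-0.57  0.71  6.31]
```

```bash
python3 - <<'E'
from h import *
t=ctrl.tcp_to_tips
z=status.read_state()['ee_pos'][2]-.0002
for d in (5,10):
    ctrl.move_l(kn(d,z),frame=ori(A0-np.radians(d)+np.pi/2),feed=.03)
    s=status.read_state(); print(d,round(s['t'],2),s['ee_pos'].round(4),(s['ee_pos'][2]-t).round(4),s['ft_force'].round(2))
s,im,dd=snap('wrist','w2')
for g in (0,5,8,10,30): print(g,np.round(proj('wrist',kn(g,.0465-.009 if g!=30 else .045,.116),s)), np.round(proj('wrist',kn(g,.088),s)))
E
```

```text
5 6.88 [ 0.5424 -0.0895  0.1098] 0.0878 [-0.39  0.37  5.28]
10 7.47 [ 0.5325 -0.0811  0.1097] 0.0877 [-1.59 -0.18  6.58]
0 [313. 180.] [333. 263.]
5 [296. 182.] [306. 266.]
8 [286. 183.] [290. 267.]
10 [280. 183.] [279. 267.]
30 [212. 174.] [176. 249.]
```

View pics/w2.png

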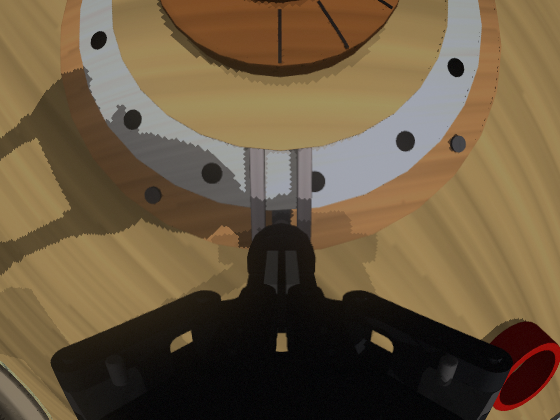

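```bash
python3 - <<'E'
from h import *
t=ctrl.tcp_to_tips
z=.1095
for d in (15,20,25):
    ctrl.move_l(kn(d,z),frame=ori(A0-np.radians(d)+np.pi/2),feed=.03)
    s=status.read_state(); print(d,round(s['t'],2),s['ee_pos'].round(4),(s['ee_pos'][2]-t).round(4),s['ft_force'].round(2))
s,im,dd=snap('wrist','w3')
ctrl.move_l(kn(25,.16),feed=.08)
s,im,dd=snap('wrist','w4'); print(s['t'],proj('wrist',kn(25,.0905),s),proj('wrist',kn(30,.045,.116),s))
cv2.imwrite('pics/w34.png',np.hstack([cv2.imread('pics/w3.png')[100:420,100:460],im[100:420,100:460]]))
E
```

```text
15 8.1 [ 0.5233 -0.0718  0.11  ] 0.088 [-0.47 -0.62  6.73]
20 8.68 [ 0.515  -0.0618  0.1099] 0.0879 [-0.52 -0.58  6.94]
25 9.27 [ 0.5075 -0.0511  0.1099] 0.0879 [-0.52 -0.77  6.19]
10.1 (np.float64(281.19208090414924), np.float64(234.78593929726597)) (np.float64(267.39310061658836), np.float64(172.07731339328586))
```

View pics/w34.png

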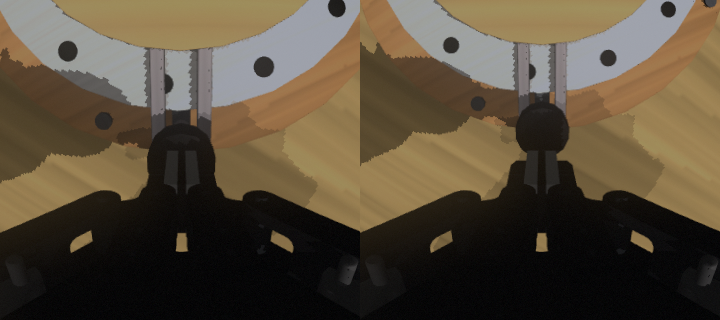

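```bash
python3 - <<'E'
from h import *
t=ctrl.tcp_to_tips
a=A0-np.radians(27.5); tan=np.array([-np.sin(a),np.cos(a),0]); c=kn(27.5,0); 
def P(off,z): return c+tan*off+[0,0,z+t]
o=ori(a+np.pi/2)
def st(m):
    s=status.read_state(); print(m,round(s['t'],2),'off',round(float((s['ee_pos']-c)@tan),4),(s['ee_pos'][2]-t).round(4),s['ft_force'].round(2),'tan',round(float(s['ft_force']@tan),2)); return s
ctrl.move_l(P(.048,.138),frame=o,feed=.1)
ctrl.move_l(P(.048,.078),feed=.1); st('down')
r=ctrl.move_l(P(.020,.078),feed=.012,until_force=7); st(r)
s,im,dd=snap('wrist','w5')
print(proj('wrist',kn(30,.045,.116),s),proj('wrist',kn(30,.098),s))
E
```

```text
down 11.47 off 0.0481 0.0784 [ 0.18 -0.31  0.92] tan 0.36
False 13.95 off 0.0209 0.0781 [ 1.71 -4.57 -0.89] tan 4.81
(np.float64(233.56475793551948), np.float64(189.03456772258323)) (np.float64(216.84172533317025), np.float64(286.01692947556205))
```

View pics/w5.png

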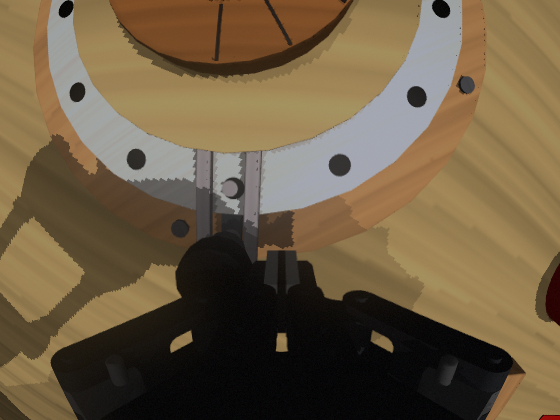

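The pin top shows at (232,188), where the next hole is predicted to be, and the knob looks raised. I'll back off and check.

```bash
python3 - <<'E'
from h import *
t=ctrl.tcp_to_tips
a=A0-np.radians(27.5); tan=np.array([-np.sin(a),np.cos(a),0]); c=kn(27.5,0)
P=lambda off,z: c+tan*off+[0,0,z+t]
ctrl.move_l(P(.045,.078),feed=.08)
ctrl.move_l(P(.045,.158),feed=.15)
ctrl.move_to(kn(30,.2),ori(A0-np.radians(30)+np.pi/2))
s,im,dd=snap('wrist','w6')
print(s['t'],s['ft_force'].round(2),proj('wrist',kn(30,.0465,.116),s),proj('wrist',kn(30,.098),s))
R,o=pose('wrist',s)
r=imaging.outline_of('wrist','knob_top')
for x in r[:1]:
    u,v=np.round(x['at']).astype(int); D=np.median(dd[v-4:v+5,u-4:u+5]); _,ry=ray('wrist',(u,v),s)
    vv=R.T@ry; p=o+ry*D/vv[2]; print('knob',x['p'],(u,v),D,p)
v,u=168,280
ui,vi=[int(round(k)) for k in proj('wrist',kn(30,.0465,.116),s)]
for du in (-14,0,14):
    D=np.median(dd[vi-1:vi+2,ui+du-1:ui+du+2]); _,ry=ray('wrist',(ui+du,vi),s); print(du,(o+ry*D/(R.T@ry)[2]).round(4))
s2,im2,d2=snap('scene','s6'); s3,im3,_=snap('top','t6')
cv2.imwrite('pics/cmp.png',np.hstack([cv2.resize(im2[195:315,235:395],(400,300)),cv2.resize(im3[95:245,210:360],(300,300))]))
E
```

```text
15.4833 [-0.29 -0.13 -0.7 ] (np.float64(282.5105746939313), np.float64(165.91526051923987)) (np.float64(282.59696863159894), np.float64(219.6364367368213))
knob 0.98 (np.int64(281), np.int64(214)) 0.23015533 [ 0.50438168 -0.03675243  0.09824183]
-14 [ 0.5256 -0.0148  0.0556]
0 [ 0.5298 -0.0255  0.0469]
14 [ 0.536  -0.0351  0.0562]
```

View pics/w6.png

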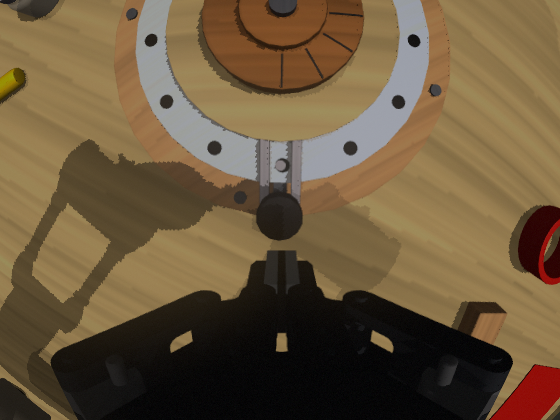

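View pics/cmp.png

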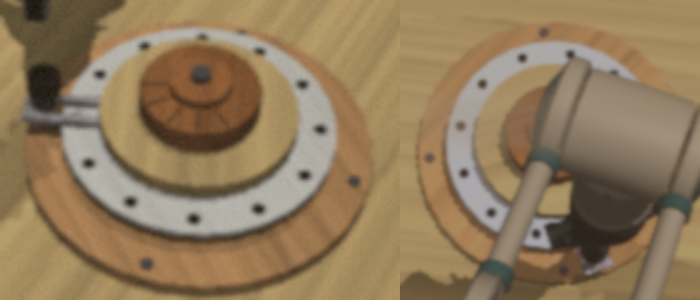

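Knob top measures 98.2 mm and the pin top 46.9 mm, 1.9 mm proud, and the pin is at the predicted next hole. So it is locked up. I'll retreat and hand in.

```bash
python3 - <<'E'
from h import *
p=status.read_state()['ee_pos'].copy(); p[2]=.27
ctrl.move_l(p,feed=.15); ctrl.pause(.3)
s=status.read_state(); print(s['t'],s['ee_pos'],s['ft_force']); ctrl.close_job()
E
```

```text
16.6 [ 0.50082093 -0.04016286  0.26915075] [-0.47002084  0.12616957 -0.75888698]
the job is handed in; nothing more can be done
```

The table is indexed one hole clockwise and the plunger has sprung back up with its pin in the next hole. I handed the job in at 16.6 s.

- **How it was done:** I pressed the knob down with the closed fingertips, about 10.7 mm to near its stop. Friction dragged the table round to about 25°, then I released the knob. A light, slow push on the side of the knob took it the last few degrees until the pin popped in. The knob was never gripped, and the table was only ever pushed clockwise.
- **Last checks:** The knob top measured 98.2 mm, which is fully up. The pin top measured 46.9 mm, just proud of the plate, and was within about 1 mm of the next hole's position (0.530, −0.025). The robot finished with the TCP at 0.27 m height, clear of everything, with the tool force under 1 N.
- **Did not agree or not checked:**
  - The final side push was set to stop at 7 N of force but reached its travel limit first, at about 4.8 N. I took the lock from the pin and knob positions instead.
  - The networks' knob position was 3–4 mm off the fitted one along the arm, but the fit to the holes agreed to about 1 mm.
  - I did not measure the bystanders' positions again, but no move went near them.

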